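# Open the combination strongbox on the soldering bench

## Robot

A 6-joint arm with a two-finger parallel gripper is mounted at the origin on the work surface. World frame = base frame: x ahead of the robot, y to its left, z up, the work surface at z = 0. Lengths are in m, angles in rad, forces in N, time in s.
With the tool pointing down it reaches from about 0.375 to 0.925 m from the base axis. Payload 5.7 kg.
Tool frame: the origin (TCP) lies between the finger pads; the fingertips stand 8 mm ahead of it and the grasp point (between the pads) lies 11 mm behind it (tips_ahead is the distance from the TCP to the fingertips, in m); x points along the fingers, y is the direction in which the jaws open and shut, and the axes are right-handed (so a half turn about x gives the same grasp; the last joint's range is limited). The gripper opens to 85 mm and grips with 20 to 120 N. Pads are 22 mm wide; open, the fingers measure 114 mm over their backs; the gripper's body (76 mm by 85 mm) begins 54 mm behind the grasp point. The pads swing forward as they close: fully open they stand 13 mm farther back than shut.
Start: joints at [-0.115, 0.359, 1.51, -0, 1.272, -0.115], TCP at [0.6, -0, 0.239] pointing down, gripper open.
Joint ranges: [-2.97, 2.97], [-1.01, 2.36], [0.21, 2.38], [-0.96, 4.11], [0.2, 2.71], [-2.98, 2.98]. Speed limits (rad/s): [2.39, 2.39, 3.14, 3.14, 3.14, 3.14].

## Interface

Orientations are given as a rotation vector (axis times angle).
In Python, from station import state, read_camera, camera_params, close_job, masks_of, landmark_of, tips_ahead gives the robot as it stands. The module is installed in compiled form; this text tells all that it offers.
- The arm moves only by the shell command python3 -m handwheel 'ROWS' [OPENING] [FORCE]. ROWS is a JSON object of lists of equal length, an entry for each row: "translation": the shift along the world's x, y, z in mm, a list of three; "roll": the turn about the world's z in degrees. In form: {"translation": [[x, y, z], ...], "roll": [roll, ...]}. A call has 1 to 8 rows; each row shifts and turns the pose as measured when the row begins; what a row does not reach is not made up. A row lasts 1/8 s, in which the tool goes at most 62.5 mm and 10.7 degrees, less where a joint would pass 70% of its speed; a pose out of reach is approached as far as the arm can. A call is refused whole if a number of a shift passes 62.5 or a number of a turn 10.7, either way. A call with a gripper value outside its range is refused whole. OPENING is the opening, from 0 (shut) to 1 (fully open), set as the call begins (- or left out, the last holds). The fingers move at their own pace and stop on an object; FORCE is the grip in N (left out, the last holds). Time passes only in rows, so rows that do not move let the fingers close. It gives the time, the measured TCP pose, the force and the opening at its end, in the units of the state.
- state(): the state, without advancing time (a new reading comes with each control period).
- read_camera(name): name is "scene" or "side" or "wrist"; returns the picture (480x640x3 uint8, red, green, blue); there is no depth.
- camera_params(name): a dict with "camera_matrix" (3x3 intrinsics, pixels), "rvec" (rotation vector, rad) and "tvec" (3), from world to camera coordinates, as OpenCV has them; the wrist camera has in their place "hand_eye" (4x4, takes a point from camera to tool coordinates, whose origin is the TCP and whose axes are the tool frame's). Camera axes: x right, y down, z forward; pixel columns grow to the right and rows downward; lengths in m; the calibration is good to about 2 mm. A picture is of the moment at which its call begins: read the wrist's pose just before it. camera_params takes no time and is no camera call.
- close_job(): hands the job in, once; it reports no verdict.
Trained networks look in the newest picture that a camera, given by its name, has taken for a name from the list of things; names that differ only in an ending like _2 or _b are one class to them, and where a whole thing is asked for, a point or a joint stands for the part that bears it (a point fixed in the world has none). Each returns a list of dicts, best first, with "p" (0 to 1); they miss things now and then, are a little off and sometimes report something else, mostly with a low value. They report only what shows in the picture. A call takes as long as a camera call.
- masks_of(name, camera): "region" (480x640 bool, what is visible of it) and "extent" ([centre column, centre row, width, height] in pixels, round what is visible of it).
- landmark_of(name, camera): "at" ([column, row] in pixels: a listed point, or the origin of a listed thing).
The state is a dict: "clock": time; "qpos": joint angles; "dq": joint speeds; "joint_efforts": joint torques, N m; "eef_pos": TCP position; "orientation": TCP orientation; "wrist_force": force on the tool from outside, world axes, zero at the start; "ft_torque": the same for the moment, N m; "opening": finger opening in m.
Only numpy, scipy, OpenCV 4.12 (cv2) and the standard library are available. Lean on these libraries where they do the work, as an engineer would, in place of code of your own. Each camera call takes 0.05 s, during which the arm holds its last target. There are 200 camera calls.

## Task

Open the small strongbox on the soldering bench: turn its dial right (clockwise) to 28, left to 3, then right again to about 35, where the dial takes up the bolt, and on by feel until the bolt comes gently up against its stop; never force it. Then lift the lid by its handle until it stands well open on its own, let go, and leave the tools and parts lying round the box where they are.

Things in the scene. Friction and masses are not known exactly. Their poses are not given: they have to be found in the camera images.
- strongbox: Grey steel box, 230 deep (x) x 260 wide (y) x 110 high mm to the underside of its lid, bolted to the bench and immovable. Origin: centre of its underside, on the bench; its x axis points from the front (handle side, towards the robot) to the hinge side, y to its left, z up.
- dial_knob (a point): Centre of the dial's round knurled steel knob, on the dial's upright axis, 15 mm from the box's centre towards the hinge. Knob 36 mm in diameter, 28 mm tall (14 mm above and below this point), can be pinched from above at any angle; a pinch of 30 to 60 N turns it without slip. Black dial disc 71 mm across, face 14 mm below this point; ring 86 mm across, 15 mm below; lid top 23 mm below. Fixed to the lid.
- dial_index (a point): Black index line on the aluminium ring round the dial, at the hinge side of the axis (+x of the box). The disc has 40 white ticks, numbers 0 to 39 running clockwise round the disc: 0 is a broad white bar; 10, 20, 30 long thick ticks; 5, 15, 25, 35 medium thick ones. The number at the index is the one set.
- dial (a joint): Dial angle in rad, not wrapped, grows turning right (clockwise from above), 0 with the zero bar at the index. One number is 0.157 rad; turning right makes the number fall: number = -angle / 0.157, modulo 40. Starts at 2 to 8 (-1.2 to -0.4). No full turns needed: 28 lies at +1.885, 3 at -0.471, 35 at +0.785. Set 28 and 3 within half a number, without overshoot.
- lock_case (a point): Lock under the lid, hidden. It is worn: past 3, turning right, the dial takes up the bolt anywhere from 0.5 to 1.1 rad and meets the stop some 0.45 rad later (1.0 to 1.6). The torque on the dial (turning free, up to 0.1 N m, passing clicks 0.25) steps up by 0.1 to 0.2 N m as the bolt is taken up, stays level while it is drawn, then climbs 0.1 to 0.15 per 0.05 rad on the stop. If no load comes by 1.7, go left to -1.7 and begin again.
- lid (a joint): Lid angle in rad: 0 shut, grows as the front rises, up to 1.5. The lid is 237 x 266 x 10 mm, hinged along the far top edge of the box; lid and lock weigh about 0.9 kg. The hinge is stiff, so the lid stays where it is left; lifting it at the handle takes about 11 N. It cannot be raised while the bolt is thrown.
- lid_handle (a point): Middle of the lid's grab handle, a round steel bar 11 mm thick and 110 mm long, parallel to the box's y axis, across the front of the lid, 105 mm in front of the dial's axis. Its centre line is 32 mm above the lid's top surface (26 mm of free room under the bar); a post stands under each end. Moves with the lid.
- lid_hinge (a point): On the lid's hinge axis, at the middle of the box's far top edge; the axis is parallel to the box's y axis. The handle bar swings about it: closed, the bar lies 205 mm in front of it and 42 mm above it.
- bolt_stop: Rubber buffer inside the lock, under the lid, hidden: ends the bolt's 10 mm travel. Springy, about 6 N per mm. Press it with at least 2 N but never more than 15 N: that is some 0.1 rad of dial between first touch and too much. Turn in small steps and stop when the torque has risen about 0.1 to 0.15 N m above its level while drawing the bolt (a grip a little off centre adds a steady 0.1). The bolt then stays drawn.
- strike: Steel catch inside the front wall of the box, hidden when shut, under which the thrown bolt lies. Must never be pulled with more than 25 N by heaving at the locked lid.
- screwdriver: Screwdriver, 170 mm long, lying in front of the strongbox. Bystander: leave alone. Origin: centre of its underside.
- tweezers: Steel tweezers, about 120 mm long, lying left of the strongbox. Bystander: leave alone. Origin: centre of its underside.
- circuit_board: Green circuit board, 100 x 75 mm, lying right of the strongbox. Bystander: leave alone. Origin: centre of its underside.
- side_cutters: Side cutters with teal grips, about 130 mm long, lying right of the strongbox. Bystander: leave alone. Origin: centre of its underside.
- flux_jar: Amber glass jar with black lid, 44 mm across, 50 mm tall, left of the strongbox. Bystander: leave alone. Origin: centre of its underside.

How it is judged:
By the outcome, as a careful person would: the job done as asked, in the order asked, and still so for the second after the job is handed in, with the robot touching nothing.
It also fails if it takes over 72 s, if anything falls off the work surface, if the arm or the gripper's body presses on something with over 40 N, if the wrist force passes 120 N, or if a joint passes its speed limit or range.

## Working session

There is one attempt and no reset: what is moved stays moved. The work goes in short steps, Python scripts to look and compute and a shell command to move; the robot and the scene stay as the last step left them, time stands still between calls to the robot, and variables do not carry over. Pictures are saved under pics/ and viewed, about 8 in all and at most 12, crops included, and the job is handed in when it is done.

```bash
mkdir -p pics
cat > h.py <<'E'
import numpy as np, cv2
from scipy.spatial.transform import Rotation as R
from station import *
def extr(cam):
    p=camera_params(cam); K=np.array(p["camera_matrix"],float)
    if cam=="wrist":
        s=state(); T=np.eye(4); T[:3,:3]=R.from_rotvec(s["orientation"]).as_matrix(); T[:3,3]=s["eef_pos"]
        C=T@np.array(p["hand_eye"]); return K,C[:3,:3],C[:3,3]
    r=R.from_rotvec(np.ravel(p["rvec"])).as_matrix(); return K,r.T,-r.T@np.ravel(p["tvec"])
def ray(E,uv):
    K,r,c=E; d=r@np.linalg.inv(K)@np.array([uv[0],uv[1],1.]); return c,d/np.linalg.norm(d)
def on_z(E,uv,z):
    c,d=ray(E,uv); return c+d*(z-c[2])/d[2]
def proj(E,P):
    K,r,c=E; q=K@(r.T@(np.asarray(P)-c)); return q[:2]/q[2]
def snap(cam,name):
    E=extr(cam); im=read_camera(cam); cv2.imwrite(f"pics/{name}.png",im[:,:,::-1]); return E,im
E
python3 - <<'E'
from h import *
s=state(); print({k:np.round(v,3) for k,v in s.items()}, tips_ahead)
Z=dict(dial_knob=.110+.010+.023,lid_handle=.152,lid_hinge=.110,dial_index=.128,strongbox=0)
for cam in("scene","wrist","side"):
    E,im=snap(cam,cam+"0")
    for n,z in Z.items():
        l=landmark_of(n,cam)
        for d in l[:1]: print(cam,n,np.round(d["at"],1),round(d["p"],2),np.round(on_z(E,d["at"],z),4))
a=cv2.imread("pics/scene0.png");b=cv2.imread("pics/side0.png")
cv2.imwrite("pics/ab.png",cv2.resize(np.vstack([a,b]),None,fx=.62,fy=.62))
E
```

```text
{'clock': np.float64(0.0), 'qpos': array([-0.115,  0.359,  1.511, -0.   ,  1.272, -0.115]), 'dq': array([ 0.   ,  0.   ,  0.001,  0.001, -0.   ,  0.001]), 'joint_efforts': array([ 2.0000e-03, -5.2761e+01, -2.7863e+01, -0.0000e+00,  1.3000e-02,
       -0.0000e+00]), 'eef_pos': array([0.599, 0.   , 0.238]), 'orientation': array([ 1.209,  1.211, -1.211]), 'wrist_force': array([ 0.084, -0.112,  0.102]), 'ft_torque': array([-0.019,  0.037,  0.017]), 'opening': np.float64(0.085)} 0.008
scene dial_knob [207.6 222.4] 0.74 [ 0.6804 -0.1227  0.143 ]
scene lid_handle [319.7 192.7] 0.7 [ 0.458  -0.0376  0.152 ]
scene lid_hinge [238.9 247.6] 0.92 [ 0.6605 -0.0524  0.11  ]
scene dial_index [271.2 226.9] 0.9 [ 0.5869 -0.0416  0.128 ]
scene strongbox [365.2 315.5] 0.24 [0.5332 0.1719 0.    ]
wrist dial_knob [249.1 303.4] 0.9 [ 0.5548 -0.0369  0.143 ]
wrist lid_handle [ 58.1 295.3] 0.72 [ 0.4498 -0.0276  0.152 ]
wrist lid_hinge [407.1 295.2] 0.7 [ 0.654  -0.0469  0.11  ]
wrist dial_index [318.9 297.4] 0.94 [ 0.5955 -0.0401  0.128 ]
wrist strongbox [260.7 232.2] 0.81 [ 0.5411 -0.0356  0.    ]
side dial_knob [344.3 261.8] 0.6 [ 0.5262 -0.1119  0.143 ]
side lid_handle [295.3 240.7] 0.77 [ 0.4524 -0.0267  0.152 ]
side lid_hinge [391.8 250.8] 0.64 [ 0.6515 -0.0501  0.11  ]
side dial_index [363.2 245.7] 0.72 [ 0.5902 -0.0431  0.128 ]
side strongbox [332.3 295. ] 0.76 [ 0.5341 -0.0214  0.    ]
```

View pics/ab.png

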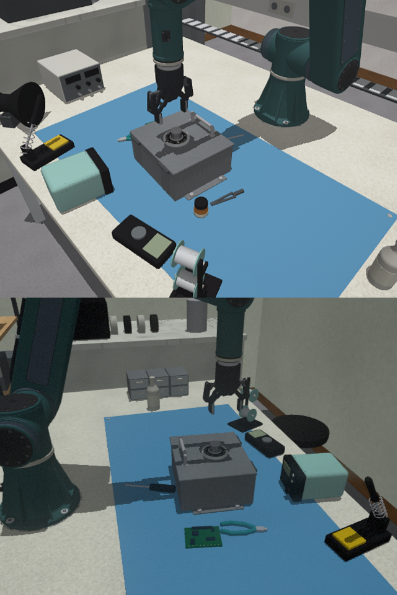

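View pics/wrist0.png

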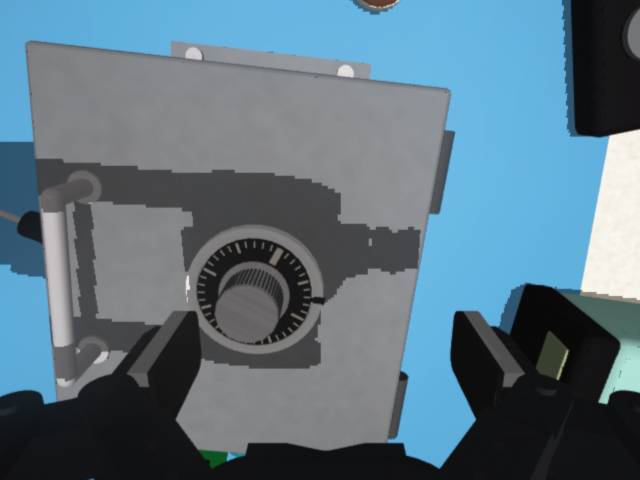

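The wrist view shows the dial with the knob near (249,303), the index at (318,299) and the zero bar near (277,256), which puts the setting at about 6. The handle is on the left at x≈58. Next I'll rectify the dial face to read the angle.

```bash
cat >> h.py <<'E'
def polar(E,im,c,yaw,z=.129,r0=.020,r1=.042):
    "rows=radius, cols=angle -180..180 ccw from index"
    a=np.radians(np.arange(-180,180,.5)); r=np.arange(r0,r1,.0002)
    A,Rr=np.meshgrid(a+yaw,r)
    K,rt,cc=E; P=np.stack([c[0]+Rr*np.cos(A)-cc[0],c[1]+Rr*np.sin(A)-cc[1],0*A+z-cc[2]],-1)@rt@K.T
    m=(P[...,:2]/P[...,2:]).astype(np.float32)
    return cv2.remap(im,m[...,0],m[...,1],cv2.INTER_LINEAR)
E
python3 - <<'E'
from h import *
E=extr("wrist"); im=cv2.imread("pics/wrist0.png")
p=polar(E,im,(.5560,-.0365),-.095)
cv2.imwrite("pics/pol0.png",cv2.resize(p,None,fx=1.1,fy=3))
E
```

```text
(no output)
```

View pics/pol0.png

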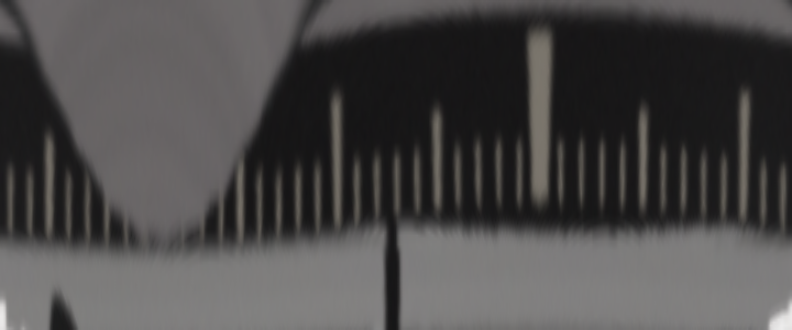

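The polar view puts the index line at column 391, between ticks 7 (396) and 8 (376). The dial starts at about 7.25, or −1.14 rad. I'll turn the wrist to about +90° over the knob so there's room to turn right.

```bash
python3 -m handwheel '{"translation":[[-8,-7,0],[-8,-7,0],[-8,-7,0],[-8,-7,0],[-8,-7,-10],[-4,-3,-10],[0,0,-10],[0,0,0]],"roll":[10.5,10.5,10.5,10.5,10.5,10.5,10.5,10.5]}' 1 40
python3 -m handwheel '{"translation":[[0,0,0],[0,0,0]],"roll":[10,0]}'
cat >> h.py <<'E'
def yawof(s=None):
    s=s or state(); y=R.from_rotvec(s["orientation"]).as_matrix()[:,1]; return np.degrees(np.arctan2(y[1],y[0]))
def rep():
    s=state(); X=R.from_rotvec(s["orientation"]).as_matrix()[:,0]
    print("t",round(float(s["clock"]),2),"pos",np.round(s["eef_pos"],4),"yaw %.2f"%yawof(s),"X",np.round(X,3),"F",np.round(s["wrist_force"],1),"M",np.round(s["ft_torque"],3),"op",round(float(s["opening"]),4),"q",np.round(s["qpos"],2))
E
python3 - <<'E'
from h import *
rep()
E,im=snap("wrist","wrist1")
for n,z in dict(dial_knob=.143,dial_index=.128,lid_handle=.152,lid_hinge=.110).items():
    for d in landmark_of(n,"wrist")[:1]: print(n,np.round(d["at"],1),round(d["p"],2),np.round(on_z(E,d["at"],z),4))
p=polar(E,im[:,:,::-1],(.5555,-.037),-.095)
cv2.imwrite("pics/w1.png",cv2.resize(np.vstack([im[:,:,::-1],cv2.resize(p,(640,220))]),None,fx=.85,fy=.85))
E
```

```text
clock: 1.9
eef_pos: [0.5549, -0.0392, 0.209]
orientation: [0.055, 1.569, -0.053]
wrist_force: [0.0, 0.8, 0.0]
opening: 0.085
clock: 2.15
eef_pos: [0.5548, -0.0393, 0.2089]
orientation: [-0.085, 1.568, 0.088]
wrist_force: [-0.8, 0.9, -0.2]
opening: 0.0854
t 2.15 pos [ 0.5548 -0.0393  0.2089] yaw 96.31 X [ 0.     0.002 -1.   ] F [-0.8  0.9 -0.2] M [-0.034 -0.009 -0.012] op 0.0854 q [-0.2   0.33  1.64  0.    1.17 -1.88]
lid_handle [380.7  36.6] 0.92 [ 0.4517 -0.0281  0.152 ]
lid_hinge [292.6 387.2] 0.8 [ 0.6528 -0.0492  0.11  ]
```

View pics/w1.png

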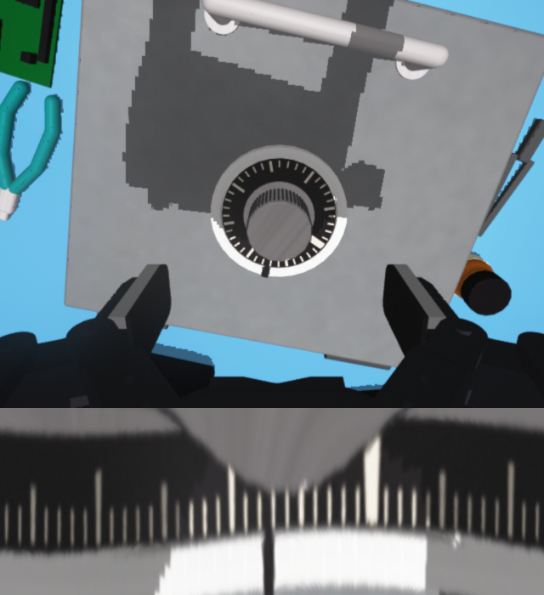

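The second wrist view shows a clear approach, with the zero bar left of the index at about 7.4. Next I'll fit the disc circle in both views to get the centre and the reading.

```bash
cat >> h.py <<'E'
from scipy.optimize import least_squares
def fit_disc(E,im,c,yaw,z=.129,rd=.0355):
    c=np.array(c,float)
    for _ in range(4):
        g=cv2.GaussianBlur(cv2.cvtColor(polar(E,im,c,yaw,z,.033,.040),cv2.COLOR_BGR2GRAY),(3,3),0).astype(float)
        dr=np.diff(g,axis=0); k=dr.argmax(0); ok=dr.max(0)>15
        a=np.radians(np.arange(-180,180,.5))+yaw; r=.033+(k+.5)*.0002
        f=least_squares(lambda p:(r-p[0]-p[1]*np.cos(a)-p[2]*np.sin(a))[ok]*1e3,[rd,0,0],loss="soft_l1",f_scale=.2).x
        c+=f[1:]
    return c,f[0],ok.mean()
def reading(E,im,c,yaw):
    "phase of 40 ticks + zero bar; returns polar image profile"
    g=cv2.cvtColor(polar(E,im,c,yaw,.129,.031,.034),cv2.COLOR_BGR2GRAY).astype(float).mean(0)
    return g
E
python3 - <<'E'
from h import *
K,r,cc=extr("wrist"); p=camera_params("wrist")
im0=cv2.imread("pics/wrist0.png"); im1=cv2.imread("pics/wrist1.png")
# pose at start
he=np.array(p["hand_eye"])
def ext(pos,rv):
    T=np.eye(4);T[:3,:3]=R.from_rotvec(rv).as_matrix();T[:3,3]=pos;C=T@he;return K,C[:3,:3],C[:3,3]
E0=ext([.599,0,.238],[1.209,1.211,-1.211])
E1=extr("wrist")
c0=fit_disc(E0,im0,(.5555,-.037),-.095); c1=fit_disc(E1,im1,(.5555,-.037),-.095); print(c0,c1)
# hand-eye xy error e (at yaw 0), c_i = c + Rz(yaw_i) e
d=c1[0]-c0[0]; Rz=R.from_euler('z',yawof(),degrees=True).as_matrix()[:2,:2]
e=np.linalg.solve(Rz-np.eye(2),d); print("e",e,"c",c0[0]-e)
for n,(E,im,c) in enumerate(((E0,im0,c0[0]),(E1,im1,c1[0]))):
    pp=polar(E,im,c,-.095); g=cv2.cvtColor(pp,cv2.COLOR_BGR2GRAY).astype(float)
    ring=g[88:98].mean(0); a=np.arange(-180,180,.5)
    w=np.abs(a)<15; i=a[w][ring[w]<60].mean()
    t=g[54:70].mean(0); bar=g[35:50].mean(0); w=(a>i+5)&(a<i+110)
    ph=np.angle(np.sum(t*np.exp(1j*np.radians(a*40))[:len(a)]*0+t*np.exp(1j*np.radians(a)*40)))/40*180/np.pi
    k=a[w][np.argsort(-cv2.GaussianBlur(bar[None],(9,1),0)[0][w])[:5]].mean()
    print(n,"index",i,"bar",k,"number",(k-i)/9,"frac phase",((ph-i)/9)%1)
E
```

```text
(array([ 0.55535105, -0.03497061]), np.float64(0.034591874539878845), np.float64(0.25)) (array([ 0.55472458, -0.03793309]), np.float64(0.035591667406929046), np.float64(0.9277777777777778))
e [-0.00101407  0.00176193] c [ 0.55636512 -0.03673253]
0 index -2.5 bar 65.0 number 7.5 frac phase 0.05854004251916832
1 index -1.0 bar 65.0 number 7.333333333333333 frac phase 0.3754856059434506
```

```bash
python3 -m handwheel '{"translation":[[0,2,-15],[0,0,-15],[0,0,-15],[0,0,-12],[0,0,-9],[0,0,0]],"roll":[0,0,0,0,0,0]}' 1 40; python3 -c "from h import *;rep()"
```

```text
clock: 3.15
eef_pos: [0.5536, -0.0368, 0.1368]
orientation: [-0.082, 1.571, 0.086]
wrist_force: [-0.2, 0.4, -0.1]
opening: 0.0851
t 3.15 pos [ 0.5536 -0.0368  0.1368] yaw 96.14 X [-0.002  0.002 -1.   ] F [-0.2  0.4 -0.1] M [-0.002  0.043 -0.016] op 0.0851 q [-0.19  0.41  1.72  0.    1.01 -1.87]
```

```bash
python3 -m handwheel '{"translation":[[1.2,-0.5,5],[0,0,0]],"roll":[0,0]}'; python3 -c "from h import *;rep()";python3 -m handwheel '{"translation":[[0,0,0],[0,0,0],[0,0,0],[0,0,0],[0,0,0],[0,0,0]],"roll":[0,0,0,0,0,0]}' 0 45;  python3 -c "from h import *;rep()"
```

```text
clock: 3.4
eef_pos: [0.5557, -0.0375, 0.1428]
orientation: [-0.083, 1.57, 0.086]
wrist_force: [0.6, -0.6, 0.2]
opening: 0.0856
t 3.4 pos [ 0.5557 -0.0375  0.1428] yaw 96.14 X [-0.001  0.002 -1.   ] F [ 0.6 -0.6  0.2] M [-0.002 -0.015  0.   ] op 0.0856 q [-0.19  0.4   1.71  0.    1.03 -1.87]
clock: 4.15
eef_pos: [0.5564, -0.0377, 0.1442]
orientation: [-0.083, 1.568, 0.085]
wrist_force: [-1.2, 0.1, 1.4]
opening: 0.0345
t 4.15 pos [ 0.5564 -0.0377  0.1442] yaw 96.15 X [ 0.002  0.001 -1.   ] F [-1.2  0.1  1.4] M [-0.08   0.042 -0.031] op 0.0345 q [-0.19  0.4   1.71  0.    1.03 -1.87]
```

```bash
python3 -m handwheel '{"translation":[[0,0,0],[0,0,0],[0,0,0],[0,0,0],[0,0,0]],"roll":[-8,-8,-8,-8,0]}';  python3 - <<'E'
from h import *
rep()
E,im=snap("wrist","wrist2"); c=fit_disc(E,im[:,:,::-1],(.5555,-.037),-.11); print(c)
p=polar(E,im[:,:,::-1],c[0],-.11)
cv2.imwrite("pics/w2.png",cv2.resize(np.vstack([im[:,:,::-1],cv2.resize(p,(640,220))]),None,fx=.85,fy=.85))
E
```

```text
clock: 4.78
eef_pos: [0.5562, -0.0383, 0.1441]
orientation: [0.365, 1.538, -0.366]
wrist_force: [-0.0, -0.3, 1.5]
opening: 0.0345
t 4.78 pos [ 0.5562 -0.0383  0.1441] yaw 63.27 X [ 0.001 -0.001 -1.   ] F [-0.  -0.3  1.5] M [ 0.036  0.039 -0.059] op 0.0345 q [-0.19  0.4   1.71 -0.    1.03 -1.3 ]
(array([ 0.5543222 , -0.03752966]), np.float64(0.03550744039236784), np.float64(0.7847222222222222))
```

View pics/w2.png

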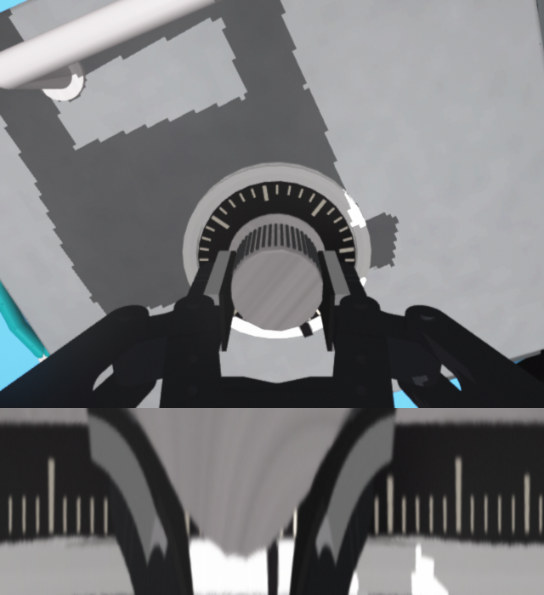

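The grip is good. The disc reads about 3.7 (the 30 tick lies 123° from the index), and the tool's rotation predicts the same, so there is no slip. Number 28 should come at tool yaw −77.9°.

```bash
python3 -m handwheel '{"translation":[[0,0,0],[0,0,0],[0,0,0],[0,0,0],[0,0,0],[0,0,0],[0,0,0],[0,0,0]],"roll":[-9,-9,-9,-9,-9,-9,-9,0]}';  python3 -c "from h import *;rep()"
python3 -m handwheel '{"translation":[[0,0,0],[0,0,0],[0,0,0],[0,0,0],[0,0,0],[0,0,0],[0,0,0],[0,0,0]],"roll":[-9,-9,-9,-9,-9,-9,-9,0]}';  python3 -c "from h import *;rep()"
```

```text
clock: 5.82
eef_pos: [0.5553, -0.0389, 0.1442]
orientation: [1.208, 1.209, -1.213]
wrist_force: [-0.1, -0.6, 1.6]
opening: 0.0342
t 5.83 pos [ 0.5553 -0.0389  0.1442] yaw -0.12 X [-0.002 -0.002 -1.   ] F [-0.1 -0.6  1.6] M [-0.017 -0.039 -0.056] op 0.0342 q [-0.19  0.4   1.71 -0.    1.03 -0.19]
clock: 6.82
eef_pos: [0.5543, -0.0384, 0.1442]
orientation: [1.951, 0.483, -1.958]
wrist_force: [-0.8, 0.8, 1.4]
opening: 0.0345
t 6.83 pos [ 0.5543 -0.0384  0.1442] yaw -62.44 X [-0.004  0.002 -1.   ] F [-0.8  0.8  1.4] M [-0.188  0.008 -0.099] op 0.0345 q [-0.19  0.4   1.71  0.    1.03  0.89]
```

```bash
python3 -m handwheel '{"translation":[[0,0,0],[0,0,0],[0,0,0],[0,0,0]],"roll":[-6,-5,-4,0]}';  cat >> h.py <<'E'
def look(name):
    rep(); E,im=snap("wrist",name); im=np.ascontiguousarray(im[:,:,::-1]); c=fit_disc(E,im,(.5550,-.0375),-.11); print(c)
    p=polar(E,im,c[0],-.11); cv2.imwrite(f"pics/{name}p.png",cv2.resize(p,(720,330)))
E
python3 -c "from h import *;look('wrist3')"
```

```text
clock: 7.32
eef_pos: [0.5542, -0.0381, 0.1442]
orientation: [2.093, 0.256, -2.1]
wrist_force: [-0.3, -0.7, 1.3]
opening: 0.0341
t 7.33 pos [ 0.5542 -0.0381  0.1442] yaw -76.30 X [-0.004  0.004 -1.   ] F [-0.3 -0.7  1.3] M [-0.195 -0.008 -0.065] op 0.0341 q [-0.19  0.4   1.71  0.    1.03  1.14]
(array([ 0.55589445, -0.03747326]), np.float64(0.03542480034697996), np.float64(0.6))
```

View pics/wrist3p.png

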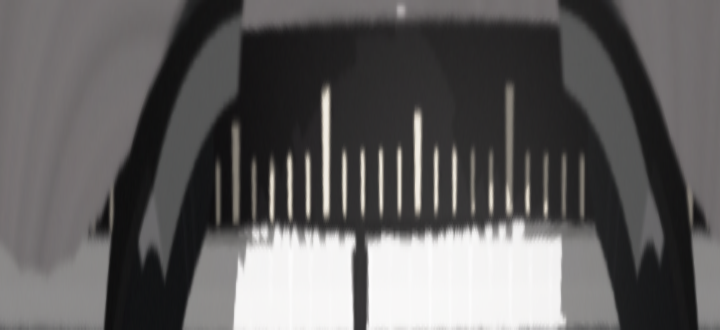

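The dial shows 28: tick 28 is at column 362 and the index at 361 (thick ticks 30 at 326, 25 at 417). Next, left to 3, at tool yaw of about +57.4°.

```bash
python3 -m handwheel '{"translation":[[0,0,0],[0,0,0],[0,0,0],[0,0,0],[0,0,0],[0,0,0],[0,0,0],[0,0,0]],"roll":[9,9,9,9,9,9,9,0]}';  python3 -c "from h import *;rep()"
python3 -m handwheel '{"translation":[[0,0,0],[0,0,0],[0,0,0],[0,0,0],[0,0,0],[0,0,0],[0,0,0],[0,0,0]],"roll":[9,9,9,9,9,9,6,0]}';  python3 -c "from h import *;rep()"
```

```text
clock: 8.38
eef_pos: [0.5552, -0.0389, 0.1442]
orientation: [1.327, 1.127, -1.332]
wrist_force: [-0.5, 0.5, 0.7]
opening: 0.0345
t 8.38 pos [ 0.5552 -0.0389  0.1442] yaw -9.42 X [-0.003 -0.002 -1.   ] F [-0.5  0.5  0.7] M [0.011 0.028 0.073] op 0.0345 q [-0.19  0.4   1.71 -0.    1.03 -0.03]
clock: 9.38
eef_pos: [0.5561, -0.0385, 0.1442]
orientation: [0.522, 1.506, -0.522]
wrist_force: [-1.6, -0.5, 0.9]
opening: 0.0347
t 9.38 pos [ 0.5561 -0.0385  0.1442] yaw 51.78 X [ 0.001 -0.001 -1.   ] F [-1.6 -0.5  0.9] M [0.024 0.087 0.061] op 0.0347 q [-0.19  0.4   1.71 -0.    1.03 -1.1 ]
```

```bash
python3 -m handwheel '{"translation":[[0,0,0],[0,0,0],[0,0,0]],"roll":[3,2,0]}'; python3 -c "from h import *;look('wrist4')"
```

```text
clock: 9.75
eef_pos: [0.5562, -0.0384, 0.1442]
orientation: [0.458, 1.52, -0.458]
wrist_force: [-0.6, 1.1, 0.6]
opening: 0.0344
t 9.75 pos [ 0.5562 -0.0384  0.1442] yaw 56.48 X [ 0.001 -0.    -1.   ] F [-0.6  1.1  0.6] M [0.051 0.032 0.049] op 0.0344 q [-0.19  0.4   1.71 -0.    1.03 -1.18]
(array([ 0.55442877, -0.03752253]), np.float64(0.0355565213161862), np.float64(0.7875))
```

View pics/wrist4p.png

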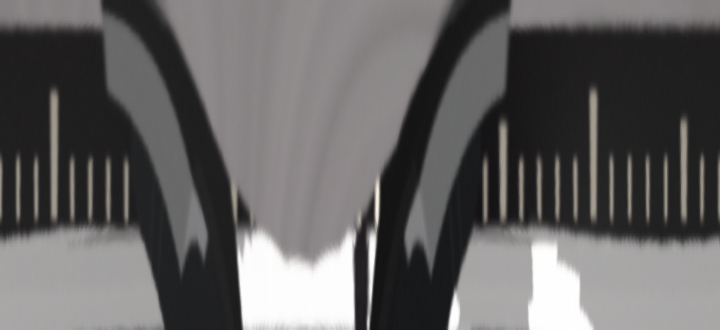

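The dial shows about 2.9: the index is at column 361, with thick ticks 30 at 593 and 20 at 54. That is within tolerance and on the near side of 3. Next, right to just before the take-up range.

```bash
python3 -m handwheel '{"translation":[[0,0,0],[0,0,0],[0,0,0],[0,0,0],[0,0,0],[0,0,0]],"roll":[-9,-9,-9,-9,-8,0]}'
cat >> h.py <<'E'
def tq():
    s=state(); print("yaw %.2f th %.3f Mz %.3f M"%(yawof(s),(30.3-yawof(s))/57.3,s["ft_torque"][2]),np.round(s["ft_torque"],2),"F",np.round(s["wrist_force"],1))
E
T(){ python3 -c "from h import *;tq()"; }
T
python3 -m handwheel '{"translation":[[0,0,0],[0,0,0]],"roll":[-4,0]}' >/dev/null;T
python3 -m handwheel '{"translation":[[0,0,0],[0,0,0]],"roll":[-4,0]}'>/dev/null;T
python3 -m handwheel '{"translation":[[0,0,0],[0,0,0]],"roll":[-3,0]}'>/dev/null;T
```

```text
clock: 10.55
eef_pos: [0.5555, -0.0389, 0.1442]
orientation: [1.068, 1.292, -1.071]
wrist_force: [-0.8, -0.3, 1.1]
opening: 0.0343
yaw 10.77 th 0.341 Mz -0.090 M [ 0.09 -0.04 -0.09] F [-0.8 -0.3  1.1]
yaw 6.98 th 0.407 Mz -0.036 M [ 0.09 -0.03 -0.04] F [-0.3 -0.7  1.9]
yaw 3.24 th 0.472 Mz -0.111 M [ 0.01 -0.01 -0.11] F [-0.8  0.2  0.9]
yaw 0.54 th 0.519 Mz -0.056 M [ 0.02 -0.07 -0.06] F [-0.5  0.2  1.4]
```

```bash
T(){ python3 -c "from h import *;tq()"; }
python3 -m handwheel '{"translation":[[0,0,0],[0,0,0]],"roll":[-3,0]}' >/dev/null;T
python3 -m handwheel '{"translation":[[0,0,0],[0,0,0]],"roll":[-3,0]}' >/dev/null;T
python3 -m handwheel '{"translation":[[0,0,0],[0,0,0]],"roll":[-3,0]}' >/dev/null;T
python3 -m handwheel '{"translation":[[0,0,0],[0,0,0]],"roll":[-3,0]}' >/dev/null;T
python3 -m handwheel '{"translation":[[0,0,0],[0,0,0]],"roll":[-3,0]}' >/dev/null;T
python3 -m handwheel '{"translation":[[0,0,0],[0,0,0]],"roll":[-3,0]}' >/dev/null;T
python3 -m handwheel '{"translation":[[0,0,0],[0,0,0]],"roll":[-3,0]}' >/dev/null;T
python3 -m handwheel '{"translation":[[0,0,0],[0,0,0]],"roll":[-3,0]}' >/dev/null;T
```

```text
yaw -2.19 th 0.567 Mz -0.064 M [-0.    0.01 -0.06] F [-0.2  0.3  1.3]
yaw -4.94 th 0.615 Mz -0.001 M [-0.01  0.06 -0.  ] F [-0.6 -0.2  1. ]
yaw -7.69 th 0.663 Mz -0.075 M [ 0.    0.06 -0.08] F [ 0.3 -0.1  0.9]
yaw -10.45 th 0.711 Mz -0.049 M [-0.02 -0.01 -0.05] F [-1.8  0.4  1.9]
yaw -13.22 th 0.759 Mz -0.088 M [-0.05 -0.01 -0.09] F [-1.3 -0.2  2.2]
yaw -15.99 th 0.808 Mz -0.066 M [-0.01  0.02 -0.07] F [-0.3  0.1  1.9]
yaw -18.75 th 0.856 Mz -0.061 M [-0.01  0.03 -0.06] F [-0.7 -0.2  1.6]
yaw -21.51 th 0.904 Mz -0.046 M [-0.03  0.02 -0.05] F [-1.2  0.2 -0. ]
```

```bash
T(){ python3 -c "from h import *;tq()"; }
python3 -m handwheel '{"translation":[[0,0,0],[0,0,0]],"roll":[-3,0]}' >/dev/null;T
python3 -m handwheel '{"translation":[[0,0,0],[0,0,0]],"roll":[-3,0]}' >/dev/null;T
python3 -m handwheel '{"translation":[[0,0,0],[0,0,0]],"roll":[-3,0]}' >/dev/null;T
python3 -m handwheel '{"translation":[[0,0,0],[0,0,0]],"roll":[-3,0]}' >/dev/null;T
```

```text
yaw -24.24 th 0.952 Mz 0.045 M [-0.02  0.08  0.04] F [-0.5 -0.3  1.9]
yaw -26.98 th 1.000 Mz 0.150 M [0.   0.14 0.15] F [-0.5  0.4  1.3]
yaw -29.73 th 1.048 Mz 0.179 M [0.02 0.09 0.18] F [-0.7  0.1  2.1]
yaw -32.48 th 1.096 Mz 0.087 M [0.01 0.12 0.09] F [-0.3  0.6  1.9]
```

Load came on near 0.97 rad, with Mz rising from −0.06 to about +0.15. The stop should come near 1.4 rad. From here I'll read the torque while moving.

```bash
T(){ python3 -c "from h import *;tq()"; }
python3 -m handwheel '{"translation":[[0,0,0]],"roll":[-2]}' >/dev/null;T
python3 -m handwheel '{"translation":[[0,0,0]],"roll":[-2]}' >/dev/null;T
python3 -m handwheel '{"translation":[[0,0,0]],"roll":[-2]}' >/dev/null;T
python3 -m handwheel '{"translation":[[0,0,0]],"roll":[-2]}' >/dev/null;T
python3 -m handwheel '{"translation":[[0,0,0]],"roll":[-2]}' >/dev/null;T
python3 -m handwheel '{"translation":[[0,0,0]],"roll":[-2]}' >/dev/null;T
```

```text
yaw -34.46 th 1.130 Mz 0.285 M [0.05 0.16 0.28] F [-0.7  0.8  2.2]
yaw -36.53 th 1.166 Mz 0.336 M [0.09 0.19 0.34] F [-0.9 -0.   3.1]
yaw -38.65 th 1.203 Mz 0.271 M [0.11 0.13 0.27] F [-1.2  0.7  2.2]
yaw -40.77 th 1.240 Mz 0.276 M [0.05 0.14 0.28] F [-1.2  0.3  2. ]
yaw -42.91 th 1.278 Mz 0.270 M [0.07 0.16 0.27] F [-1.   0.5  2.3]
yaw -45.05 th 1.315 Mz 0.312 M [0.11 0.21 0.31] F [-1.2  1.5  2.3]
```

```bash
T(){ python3 -c "from h import *;tq()"; }
python3 -m handwheel '{"translation":[[0,0,0]],"roll":[-1.5]}' >/dev/null;T
python3 -m handwheel '{"translation":[[0,0,0]],"roll":[-1.5]}' >/dev/null;T
python3 -m handwheel '{"translation":[[0,0,0]],"roll":[-1.5]}' >/dev/null;T
```

```text
yaw -46.67 th 1.343 Mz 0.302 M [0.04 0.21 0.3 ] F [-1.2  0.2  1.7]
yaw -48.27 th 1.371 Mz 0.291 M [0.03 0.19 0.29] F [-1.6  1.   2. ]
yaw -49.88 th 1.399 Mz 0.284 M [0.03 0.18 0.28] F [-1.5  0.5  1.9]
```

```bash
T(){ python3 -c "from h import *;tq()"; }
python3 -m handwheel '{"translation":[[0,0,0]],"roll":[-1.5]}' >/dev/null;T
```

```text
yaw -51.48 th 1.427 Mz 0.410 M [0.12 0.25 0.41] F [-1.8  0.2  2. ]
```

```bash
T(){ python3 -c "from h import *;tq()"; }
python3 -m handwheel '{"translation":[[0,0,0]],"roll":[-1]}' >/dev/null;T
```

```text
yaw -52.55 th 1.446 Mz 0.309 M [0.13 0.2  0.31] F [-1.5  1.3  1.7]
```

```bash
cat >> h.py <<'E'
def tqm(n=4):
    m=[];
    for _ in range(n): read_camera("side"); s=state(); m.append(s["ft_torque"][2])
    print("yaw %.2f th %.3f"%(yawof(s),(30.3-yawof(s))/57.3),np.round(m,3),"mean %.3f"%np.mean(m))
E
T(){ python3 -c "from h import *;tq();tqm()"; }
python3 -c "from h import *;tqm()"
python3 -m handwheel '{"translation":[[0,0,0]],"roll":[-1]}' >/dev/null;T
```

```text
yaw -52.48 th 1.445 [0.227 0.244 0.284 0.235] mean 0.247
yaw -53.51 th 1.463 Mz 0.429 M [0.05 0.19 0.43] F [-1.5  1.3  2.4]
yaw -53.48 th 1.462 [0.318 0.306 0.289 0.261] mean 0.294
```

```bash
T(){ python3 -c "from h import *;tq();tqm(5)"; }
python3 -m handwheel '{"translation":[[0,0,0]],"roll":[-0.7]}' >/dev/null;T
```

```text
yaw -54.20 th 1.475 Mz 0.401 M [0.13 0.19 0.4 ] F [-1.1  1.2  2.2]
yaw -54.18 th 1.474 [0.378 0.289 0.284 0.266 0.312] mean 0.306
```

Moving torque is 0.11 to 0.14 N m above its drawing level, and the static torque climbs at the buffer's slope. The bolt is against its stop, so I'll release the knob and go over the handle.

```bash
python3 -m handwheel '{"translation":[[0,0,0],[0,0,0],[0,0,0],[0,0,0],[0,0,15],[0,0,15],[0,0,15],[0,0,15]],"roll":[0,0,0,0,0,0,0,0]}' 1 40
python3 -m handwheel '{"translation":[[-15,1.5,5],[-18,2,0],[-18,2,0],[-18,2,0],[-18,2,0],[-12,1.5,0],[0,0,0],[0,0,0]],"roll":[8,8,8,8,8,6,0,0]}'
python3 - <<'E'
from h import *
rep(); E,im=snap("wrist","w5")
for n,z in dict(lid_handle=.152,dial_knob=.143,lid_hinge=.11).items():
    for d in landmark_of(n,"wrist")[:1]: print(n,np.round(d["at"],1),round(d["p"],2),np.round(on_z(E,d["at"],z),4))
E
```

```text
clock: 17.58
eef_pos: [0.5551, -0.0389, 0.208]
orientation: [1.863, 0.603, -1.867]
wrist_force: [0.8, -0.4, -0.6]
opening: 0.0856
clock: 18.58
eef_pos: [0.4572, -0.0283, 0.2225]
orientation: [1.303, 1.143, -1.29]
wrist_force: [0.1, 0.3, 0.6]
opening: 0.0852
t 18.57 pos [ 0.4572 -0.0283  0.2225] yaw -6.94 X [ 0.01   0.001 -1.   ] F [0.1 0.3 0.6] M [ 0.016 -0.033 -0.007] op 0.0852 q [-0.22  0.17  1.83  0.    1.13 -0.1 ]
lid_handle [308.1 258.9] 0.8 [ 0.449  -0.0271  0.152 ]
dial_knob [511.6 247. ] 0.97 [ 0.5551 -0.037   0.143 ]
```

View pics/w5.png

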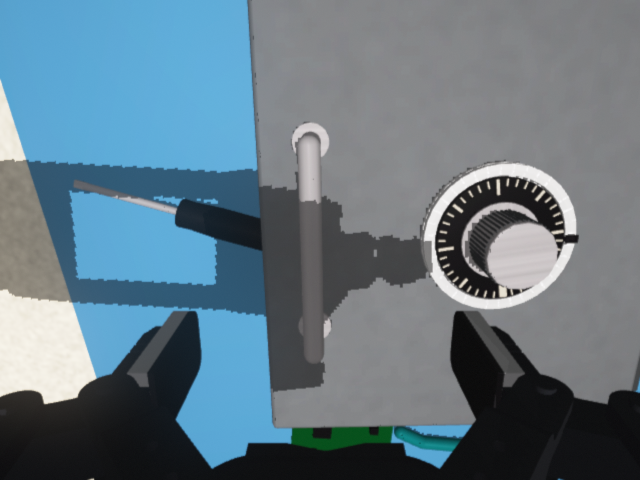

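The bar lies upright in the picture at columns 300–320, so the jaws are aligned with it and the handle is at about (0.4495, −0.027).

```bash
python3 -m handwheel '{"translation":[[-4,0.5,-15],[-2,0.5,-15],[0,0,-15],[0,0,-12],[0,0,-10],[0,0,-7],[0,0,0]],"roll":[0,0,0,0,0,0,0]}' 1 40; python3 -c "from h import *;rep()"
```

```text
clock: 19.65
eef_pos: [0.4531, -0.0277, 0.1453]
orientation: [1.304, 1.143, -1.291]
wrist_force: [-0.1, -0.3, -0.4]
opening: 0.0855
t 19.65 pos [ 0.4531 -0.0277  0.1453] yaw -7.02 X [ 0.01   0.001 -1.   ] F [-0.1 -0.3 -0.4] M [ 0.006 -0.011 -0.012] op 0.0855 q [-0.22  0.27  1.93  0.    0.93 -0.1 ]
```

```bash
python3 -m handwheel '{"translation":[[-3,0,-4],[0,0,0]],"roll":[0,0]}'; python3 -m handwheel '{"translation":[[0,0,0],[0,0,0],[0,0,0],[0,0,0],[0,0,0],[0,0,0]],"roll":[0,0,0,0,0,0]}' 0 40; python3 -c "from h import *;rep()"
```

```text
clock: 19.9
eef_pos: [0.4503, -0.0278, 0.1414]
orientation: [1.305, 1.142, -1.29]
wrist_force: [-0.0, 0.1, 0.2]
opening: 0.0852
clock: 20.65
eef_pos: [0.4508, -0.0279, 0.1423]
orientation: [1.305, 1.141, -1.289]
wrist_force: [-0.0, 0.4, -0.4]
opening: 0.0096
t 20.65 pos [ 0.4508 -0.0279  0.1423] yaw -7.00 X [ 0.012  0.    -1.   ] F [-0.   0.4 -0.4] M [0.005 0.021 0.053] op 0.0096 q [-0.22  0.27  1.94  0.    0.92 -0.1 ]
```

```bash
python3 -m handwheel '{"translation":[[0,0,1.5]],"roll":[0]}'; python3 -c "from h import *;rep()"
```

```text
clock: 20.78
eef_pos: [0.451, -0.0279, 0.1432]
orientation: [1.305, 1.14, -1.289]
wrist_force: [4.5, -0.3, -11.3]
opening: 0.0097
t 20.77 pos [ 0.451  -0.0279  0.1432] yaw -7.00 X [ 0.012  0.    -1.   ] F [  4.5  -0.3 -11.3] M [-0.082 -0.565  0.119] op 0.0097 q [-0.22  0.27  1.94  0.    0.92 -0.1 ]
```

```bash
python3 -m handwheel '{"translation":[[0,0,2]],"roll":[0]}';python3 -m handwheel '{"translation":[[0.4,0,2]],"roll":[0]}'; python3 -c "from h import *;rep()"
```

```text
clock: 20.9
eef_pos: [0.4513, -0.0279, 0.1448]
orientation: [1.305, 1.14, -1.289]
wrist_force: [5.4, -1.0, -12.0]
opening: 0.0096
clock: 21.02
eef_pos: [0.4517, -0.028, 0.1464]
orientation: [1.305, 1.141, -1.289]
wrist_force: [4.4, -1.4, -12.3]
opening: 0.0096
t 21.02 pos [ 0.4517 -0.028   0.1464] yaw -7.00 X [ 0.012  0.    -1.   ] F [  4.4  -1.4 -12.3] M [-0.078 -0.437  0.135] op 0.0096 q [-0.22  0.26  1.94  0.    0.93 -0.1 ]
```

The lid is moving at a steady 12 N, so the lock is open. I'll tabulate the arc.

```bash
cat >> h.py <<'E'
def arc():
    s=state(); p=s["eef_pos"]; u=np.array([np.cos(.112),-np.sin(.112)])
    z0=.1415; P0=np.array([.4508,-.0279])
    r=.2093; f=.202
    th=np.arcsin(np.clip((p[2]-z0+.042)/r,-1,1))-f; sx=(p[:2]-P0)@u-.205
    print("t %.2f theta(z) %.3f theta(atan) %.3f rad %.4f lat %.4f"%(s["clock"],th,np.arctan2(p[2]-z0+.042,-sx)-f,np.hypot(sx,p[2]-z0+.042),(p[:2]-P0)@[-u[1],u[0]]),"F",np.round(s["wrist_force"],1),"op",round(float(s["opening"]),4),"yaw %.1f"%yawof(s))
    return np.arctan2(p[2]-z0+.042,-sx)-f
E
python3 - <<'E'
from h import *
t=arc(); r=209.3; f=.202
a=np.arange(t,1.3,.06)+f; ds=np.diff(-r*np.cos(a)); print(np.round(np.c_[a[:-1]-f,ds*.994,-ds*.112,np.diff(r*np.sin(a))],1).tolist())
E
```

```text
t 21.02 theta(z) 0.024 theta(atan) 0.024 rad 0.2094 lat 0.0000 F [  4.4  -1.4 -12.3] op 0.0096 yaw -7.0
[[0.0, 3.2, -0.4, 12.1], [0.1, 3.9, -0.4, 11.9], [0.1, 4.6, -0.5, 11.7], [0.2, 5.3, -0.6, 11.4], [0.3, 5.9, -0.7, 11.0], [0.3, 6.6, -0.7, 10.7], [0.4, 7.2, -0.8, 10.2], [0.4, 7.8, -0.9, 9.8], [0.5, 8.4, -0.9, 9.3], [0.6, 8.9, -1.0, 8.8], [0.6, 9.4, -1.1, 8.2], [0.7, 9.9, -1.1, 7.6], [0.7, 10.3, -1.2, 7.0], [0.8, 10.7, -1.2, 6.4], [0.9, 11.1, -1.3, 5.7], [0.9, 11.4, -1.3, 5.1], [1.0, 11.7, -1.3, 4.4], [1.0, 11.9, -1.3, 3.6], [1.1, 12.1, -1.4, 2.9], [1.2, 12.3, -1.4, 2.2], [1.2, 12.4, -1.4, 1.4]]
```

```bash
python3 -m handwheel '{"translation":[[3.2,-0.4,12.1],[3.9,-0.4,11.9],[4.6,-0.5,11.7],[5.3,-0.6,11.4]],"roll":[0,0,0,0]}' >/dev/null; python3 -c "from h import *;arc()"
```

```text
t 21.52 theta(z) 0.264 theta(atan) 0.262 rad 0.2101 lat 0.0001 F [  4.   -0.6 -13.6] op 0.0094 yaw -7.0
```

```bash
python3 -m handwheel '{"translation":[[6.2,-0.7,10.8],[6.8,-0.7,10.5],[7.2,-0.8,10.2],[7.8,-0.9,9.8]],"roll":[0,0,0,0]}' >/dev/null; python3 -c "from h import *;arc()"
python3 -m handwheel '{"translation":[[8.4,-0.9,9.3],[8.9,-1,8.8],[9.4,-1.1,8.2]],"roll":[0,0,0]}' >/dev/null; python3 -c "from h import *;arc()"
```

```text
t 22.02 theta(z) 0.510 theta(atan) 0.502 rad 0.2112 lat 0.0002 F [  4.   -0.4 -17.1] op 0.0091 yaw -7.0
t 22.40 theta(z) 0.695 theta(atan) 0.678 rad 0.2122 lat 0.0004 F [ -1.2  -0.7 -16.1] op 0.0092 yaw -7.0
```

```bash
python3 -m handwheel '{"translation":[[10.8,-1.2,6.6],[11,-1.2,6],[11.4,-1.3,5.6],[11.5,-1.3,5.2]],"roll":[0,0,0,0]}' >/dev/null; python3 -c "from h import *;arc()"
```

```text
t 22.90 theta(z) 0.931 theta(atan) 0.891 rad 0.2135 lat 0.0006 F [-6.1 -1.  -9.3] op 0.0096 yaw -7.0
```

```bash
python3 -m handwheel '{"translation":[[12,-1.3,3.5],[12.2,-1.3,3],[12.3,-1.4,2.5]],"roll":[0,0,0]}' >/dev/null; python3 -c "from h import *;arc()"
python3 -m handwheel '{"translation":[[12.3,-1.4,2],[12.4,-1.4,1.5]],"roll":[0,0]}' >/dev/null; python3 -c "from h import *;arc()"
```

```text
t 23.27 theta(z) 1.133 theta(atan) 1.049 rad 0.2144 lat 0.0006 F [-9.7  0.5 -3.7] op 0.0093 yaw -6.9
t 23.52 theta(z) 1.369 theta(atan) 1.157 rad 0.2151 lat 0.0008 F [-7.5  0.3 -4.3] op 0.0093 yaw -6.9
```

```bash
python3 -m handwheel '{"translation":[[12.4,-1.4,0.5],[12.5,-1.4,-0.5],[9,-1,-1],[0,0,0]],"roll":[0,0,0,0]}' >/dev/null
python3 - <<'E'
from h import *
arc(); snap("side","s6"); a=cv2.imread("pics/s6.png"); cv2.imwrite("pics/s6c.png",cv2.resize(a[60:460,200:560],None,fx=1.4,fy=1.4))
E
```

```text
t 24.02 theta(z) 1.369 theta(atan) 1.309 rad 0.2160 lat 0.0009 F [  2.7  -1.4 -18.1] op 0.0091 yaw -6.9
```

View pics/s6c.png

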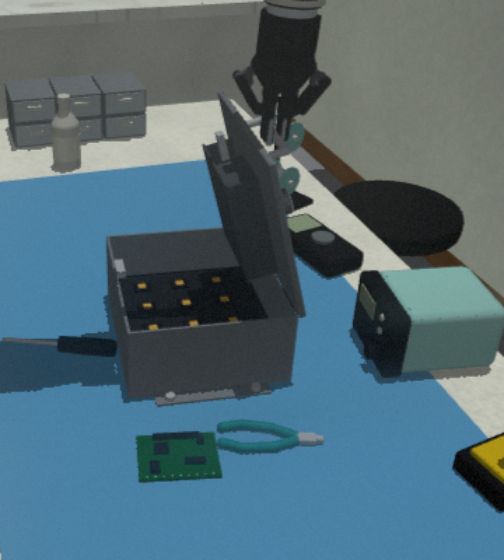

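The lid stands well open, at about 1.3 rad, with the tools undisturbed. I'll ease the vertical pull, open the jaws only partly because the lid plate is close to one finger, and lift straight off.

```bash
python3 -m handwheel '{"translation":[[0,0,-1.5],[0,0,0]],"roll":[0,0]}' >/dev/null; python3 -c "from h import *;arc()"; python3 -m handwheel '{"translation":[[0,0,0],[0,0,0],[0,0,0],[0,0,0]],"roll":[0,0,0,0]}' 0.27 40 >/dev/null; python3 -c "from h import *;arc()"
```

```text
t 24.32 theta(z) 1.369 theta(atan) 1.309 rad 0.2159 lat 0.0009 F [ -0.9  -1.7 -12. ] op 0.0093 yaw -6.9
t 24.82 theta(z) 1.369 theta(atan) 1.330 rad 0.2207 lat 0.0012 F [ 0.2  0.5 -0.4] op 0.0232 yaw -7.0
```

Released with no contact force. Now up and away.

```bash
python3 -m handwheel '{"translation":[[0,0,8],[0,0,10],[0,0,12],[0,0,15],[0,0,15],[0,0,15],[0,0,15],[0,0,0]],"roll":[0,0,0,0,0,0,0,0]}'
python3 - <<'E'
from h import *
rep(); snap("side","s7"); a=cv2.imread("pics/s7.png"); snap("scene","c7"); b=cv2.imread("pics/c7.png")
cv2.imwrite("pics/f7.png",cv2.resize(np.hstack([a[60:460,200:560],b[100:500,100:460]]),None,fx=1.1,fy=1.1))
E
```

```text
clock: 25.82
eef_pos: [0.6469, -0.0488, 0.4189]
orientation: [1.283, 1.177, -1.323]
wrist_force: [1.0, 0.4, 0.0]
opening: 0.0228
t 25.82 pos [ 0.6469 -0.0488  0.4189] yaw -6.95 X [-0.035  0.004 -0.999] F [1.  0.4 0. ] M [-0.068 -0.009  0.014] op 0.0228 q [-0.18  0.36  1.09 -0.    1.73 -0.06]Traceback (most recent call last):
  File "<stdin>", line 3, in <module>
    return _nx.concatenate(arrs, 1, dtype=dtype, casting=casting)
           ~~~~~~~~~~~~~~~^^^^^^^^^^^^^^^^^^^^^^^^^^^^^^^^^^^^^^^
ValueError: all the input array dimensions except for the concatenation axis must match exactly, but along dimension 0, the array at index 0 has size 400 and the array at index 1 has size 380
```

Run:
```python
import cv2, numpy as np
a=cv2.imread("pics/s7.png"); b=cv2.imread("pics/c7.png")
cv2.imwrite("pics/f7.png",cv2.resize(np.hstack([a[60:440,200:560],b[80:460,100:460]]),None,fx=1.1,fy=1.1))
```

```text
(no output)
```

View pics/f7.png

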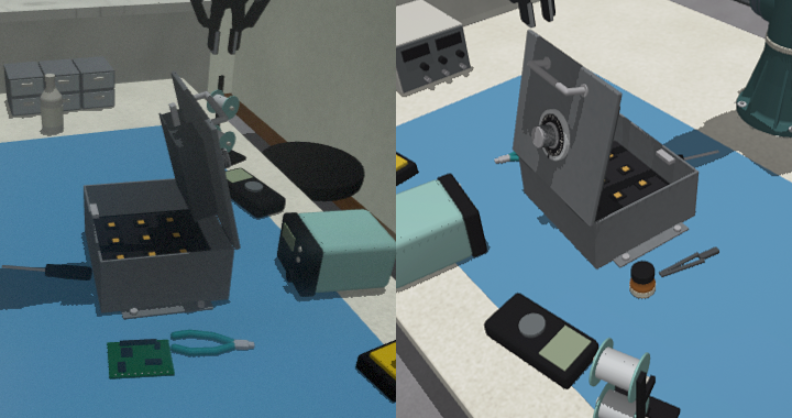

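The lid stands open on its own, the gripper is clear above it, and all five tools and parts lie where they were.

```bash
python3 -c "from station import *;print(close_job())"
```

```text
the job is handed in; nothing more can be done
None
```

The strongbox is open and the job is handed in, at about 26 s on the robot's clock. No check failed; the one unclear point was a reading at the bolt stop, covered below.

- **Dial:** I set 28, read from the disc as about 28.1, then 3, read as about 2.9, both without overshoot. The disc readings agreed with the tool rotation, so the grip did not slip.
- **Bolt:** On the last turn right, the bolt took up near 0.97 rad. The torque held level at about 0.29 N m, then rose 0.11 to 0.14 N m at about 1.47 rad, where I stopped. One moving reading just before that, at 1.446 rad, dipped back to 0.31. Averaged readings with the arm held still then rose from 0.25 to 0.31 N m, which fits the stop.
- **Lid:** It came up freely at about 12 N by the handle and stands at about 1.3 rad. The path radius read some 6 mm too large by the end, most likely because the bar slid a little in the pads.
- **After letting go:** The last pictures show the lid standing open by itself, the gripper clear of everything, and the tools and parts undisturbed. The wrist force was about 1 N.

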